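# Sort the mixed fasteners back into their parts bins

## Robot

A 6-joint arm with a two-finger parallel gripper is mounted at the origin on a cart in front of the work surface, level with it; the furniture and walls round the work are solid. World frame = base frame: x ahead of the robot, y to its left, z up, the work surface at z = 0. Lengths are in m, angles in rad, forces in N, time in s.
With the tool pointing down it reaches from about 0.225 to 0.875 m from the base axis. Payload 3.4 kg.
Tool frame: the origin (TCP) lies on the centre line of the jaws, within the pads' length; the fingertips stand 17 mm ahead of it and the grasp point (between the pads) lies 2 mm behind it (nose_length is the distance from the TCP to the fingertips, in m); z points along the fingers, y is the line along which they close (so a half turn about z gives the same grasp; the last joint's range is limited). The gripper opens to 85 mm and grips with 20 to 120 N. Pads are 22 mm wide; open, the fingers measure 114 mm over their backs; the gripper's body (76 mm by 85 mm) begins 54 mm behind the grasp point. The pads swing forward as they close: fully open they stand 13 mm farther back than shut.
Start: joints at [-1.403, 0.276, 1.505, -0, 1.361, -0.121], TCP at [0.164, -0.551, 0.21] pointing down, gripper open.
Joint ranges: [-2.89, 2.89], [-0.75, 2.08], [0.22, 2.7], [-1.18, 4.32], [0.11, 2.71], [-2.7, 2.7]. Speed limits (rad/s): [2.57, 2.57, 3.14, 3.14, 3.14, 3.14].

## Interface

Orientations are given as a unit quaternion [w, x, y, z].
In Python, from rig import get_state, get_image, sign_off, find_in, place_of, nose_length gives the robot as it stands.
- The arm moves only by the tool apply_moves, never from a script. Its argument "deltas" is one flat list of numbers, 5 for each row, row after row: the finger opening in mm, from 0 to 85.4, then the shift along the tool's x, y, z in mm, then the turn about the tool's z in degrees. A call has 1 to 12 rows; each row is the pose to reach, as a shift and turn from the pose commanded when the call began, along the tool's axes at that moment; what a row does not reach only later rows make up. A row lasts 1/12 s, in which the tool goes at most 41.7 mm and 7.16 degrees, less where a joint would pass 70% of its speed; a pose out of reach is approached as far as the arm can. A call with a gripper value outside its range is refused whole. The fingers move at their own pace and stop on an object; "squeeze" is the grip in N (left out, the last holds). Time passes only in rows, so rows that repeat a pose let the fingers close. It gives the time, the measured TCP pose, the force, the opening and the grip force at its end, in the units of the state.
- get_state(): the state, without advancing time (a new reading comes with each control period).
- get_image(name): name is "scene" or "top" or "wrist"; returns a dict with "frame" (400x640x3 uint8, red, green, blue), "K" (3x3 intrinsics, pixels), "position" and "orientation" of the camera in the world. Camera axes: x right, y down, z forward; pixel columns grow to the right and rows downward; lengths in m; the calibration is good to about 2 mm. A picture is of the moment at which its call begins. There is no depth.
- sign_off(): hands the job in; it is judged then, once.
Trained networks look in a picture, given as the dict that the camera call returned (one of the last four; its "shot" number tells which), for a name from the list of things; names that differ only in an ending like _2 or _b are one class to them, and where a whole thing is asked for, a point or a joint stands for the part that bears it (a point fixed in the world has none). Each returns a list of dicts, best first, with "score" (0 to 1); they miss things now and then, are a little off and sometimes report something else, mostly with a low value. They report only what shows in the picture. A call takes as long as a camera call. They do not tell look-alikes from the thing itself.
- find_in(query, picture): "point" ([column, row] in pixels, amid what is visible of it).
- place_of(query, picture): "point" ([column, row] in pixels: a listed point, or the origin of a listed thing).
The state is a dict: "clock": time; "qpos": joint angles; "qd": joint speeds; "effort": joint torques, N m; "position": TCP position; "ee_rot": TCP orientation; "contact_force": force on the tool from outside, world axes, zero at the start; "moment": the same for the moment, N m; "width": finger opening in m; "gripper_force": force on a finger pad.
Only numpy, scipy, OpenCV 4.12 (cv2) and the standard library are available. Lean on these libraries where they do the work, as an engineer would, in place of code of your own. Each camera call takes 0.05 s, during which the arm holds its last target. There are 200 camera calls.

## Task

Sort the loose fasteners on the shelf: put the two hex bolts into the clear box of bolts, the two lock nuts into the clear bin of nuts, and the big cup washer into the long clear bin of washers, each lying inside the walls on top of its own kind. Leave the three bins upright where they stand, and do not disturb the roll of tape or the red tin.

Things in the scene. Friction and masses are not known exactly. Their poses are not given: they have to be found in the camera images.
- long_bolt: Plain steel hex bolt with a nut run on its thread, 52 mm long, lying flat on the shelf along its own y axis, 18 mm wide (x) and 16 mm high (z). Origin under its middle, on the shelf. Grasp it across x at the middle; it behaves as one solid 18 mm wide. Goes in bolt_box.
- short_bolt: Darker, shorter plain steel hex bolt with a nut on its thread, 39 mm long along its own y axis, 16 mm wide (x), 14 mm high. Origin under its middle, on the shelf. Grasp it across x at the middle. Goes in bolt_box.
- nut_a: Plain steel lock nut lying flat, hexagonal, 20 mm across the flats (along its x), 22 mm across y, 13 mm high. Origin at the centre of its underside. Goes in nut_bin.
- nut_b: A second plain steel lock nut, the same size as nut_a (20 x 22 x 13 mm), lying flat. Origin at the centre of its underside. Goes in nut_bin.
- washer: Large pale steel cup washer, a round ring 41 mm across and 9 mm high with a bevelled rim and a hole, lying flat; its hole is closed to the fingers, so grasp it across the outside, any way round, with the fingertips about 3 mm above the shelf. Origin at the centre of its underside. Goes in washer_bin.
- washer_bin: Long narrow open clear plastic bin, part filled with washers, standing loose on the shelf (1 kg). Outside 179 mm (x) by 80 mm (y), rim 47 mm above its underside, walls 4 mm thick. Its contents are one solid heap with a level top 28 mm above the underside, so parts come to rest on that. Origin at the centre of its underside, x along its length.
- nut_bin: Nearly square open clear plastic bin filled with nuts, standing loose on the shelf (1 kg). Outside 110 mm (x) by 103 mm (y), rim 46 mm above its underside, walls 4 mm thick. Its contents are one solid heap with a level top 34 mm above the underside. A thin partition along x, as high as the rim, stands at y = +11 mm; either side of it is right, the wider side (58 mm) is at -y with its middle at y = -18 mm. Origin at the centre of its underside.
- bolt_box: Open ribbed clear plastic box with a few bolts lying in the bottom, standing loose on the shelf (0.9 kg). Outside 88 mm (x) by 119 mm (y), rim 58 mm above its underside, walls 4 mm thick; inside 78 by 110 mm. Its contents are one solid layer with a level top 15 mm above the underside. Origin at the centre of its underside, y along its length.
- tape: Roll of black tape with a tan core lying flat, 55 mm across, 19 mm high, not part of the job: leave it alone. Origin at the centre of its underside.
- red_tin: Closed flat red tin, 72 by 109 mm, 31 mm high, not part of the job: leave it alone. Origin at the centre of its underside.
Mind the look-alikes: they are no part of the job. Leave any blue, brown or pink look-alike of the washer alone.

How it is judged:
At the end, for the whole second after the job is handed in: Both bolts are in bolt_box, both nuts in nut_bin, the washer in washer_bin: origins inside the walls, on the contents (at most 48, 52, 45 mm above the underside), at rest. Bins upright within 0.15 rad, moved under 40 mm; tape and tin moved under 30 mm (x of washer in the frame of washer_bin between -0.083 and 0.083 m and y of washer in the frame of washer_bin between -0.036 and 0.036 m and z of washer in the frame of washer_bin between 0.02 and 0.045 m and linear speed of each of washer, nut_a, nut_b, long_bolt, short_bolt below 0.02 m/s and angle between each of washer_bin, nut_bin, bolt_box's own z axis and vertical below 0.15 rad and distance of each of washer_bin, nut_bin, bolt_box from where it was at the start of the episode below 0.04 m and x of nut_a in the frame of nut_bin between -0.05 and 0.05 m and y of nut_a in the frame of nut_bin between -0.0475 and 0.0475 m and z of nut_a in the frame of nut_bin between 0.026 and 0.052 m and x of nut_b in the frame of nut_bin between -0.05 and 0.05 m and y of nut_b in the frame of nut_bin between -0.0475 and 0.0475 m and z of nut_b in the frame of nut_bin between 0.026 and 0.052 m and x of long_bolt in the frame of bolt_box between -0.039 and 0.039 m and y of long_bolt in the frame of bolt_box between -0.055 and 0.055 m and z of long_bolt in the frame of bolt_box between 0.008 and 0.048 m and x of short_bolt in the frame of bolt_box between -0.039 and 0.039 m and y of short_bolt in the frame of bolt_box between -0.055 and 0.055 m and z of short_bolt in the frame of bolt_box between 0.008 and 0.048 m and distance of each of tape, red_tin from where it was at the start of the episode below 0.03 m); the robot touches nothing.
It fails at once if a bin is tipped (angle between any of washer_bin, nut_bin, bolt_box's own z axis and vertical above 0.6 rad).
It also fails if it takes over 109 s, if anything falls off the work surface, if the arm or the gripper's body presses on something with over 40 N, if the wrist force passes 120 N, or if a joint passes its speed limit or range.

## Working session

There is one attempt and no reset: what is moved stays moved. The work goes in short steps, Python scripts to look and compute and a tool call to move; the robot and the scene stay as the last step left them, time stands still between calls to the robot, and variables do not carry over. Pictures are saved under pics/ and viewed, at most 14 in all, crops included, and the job is handed in when it is done.

Besides the shell and the picture viewer there is one more tool, called after ">>>" as a command line: name --argument value ..., lists and objects as JSON in quotes. apply_moves: Moves the arm, as the interface text tells. Its arguments: {"type":"object","properties":{"deltas":{"type":"array"},"squeeze":{"type":"number"}},"required":["deltas"]}

```bash
mkdir -p pics
cat > h.py <<'E'
import numpy as np, cv2
from scipy.spatial.transform import Rotation as R
from rig import *
def rot(q): return R.from_quat([q[1],q[2],q[3],q[0]]).as_matrix()
def ground(p,im,z):
    d=rot(im["orientation"])@np.linalg.inv(im["K"])@np.array([p[0],p[1],1.])
    o=np.array(im["position"]); return (o+d*(z-o[2])/d[2])[:2]
def save(im,n): cv2.imwrite("pics/"+n+".png",im["frame"][:,:,::-1])
E
cat > a.py <<'E'
from h import *
s=get_state(); print(s["clock"],s["position"],s["ee_rot"],s["width"],nose_length)
for c in ("top","scene"):
    im=get_image(c); save(im,c+"0"); print(c,np.round(im["position"],3),np.round(rot(im["orientation"]),2).tolist())
    for n in "long_bolt short_bolt nut_a washer washer_bin nut_bin bolt_box tape red_tin".split():
        print(n,[(round(d["score"],2),np.round(d["point"]).tolist(),np.round(ground(d["point"],im,0),3).tolist()) for d in place_of(n,im)[:4]])
E
python3 a.py
```

```text
0.0 [ 0.16364015 -0.5506311   0.20951511] [-9.20744853e-04  9.89594804e-01  1.43879375e-01 -3.45350295e-05] 0.0852849289245727 0.017
top [0.419 0.266 1.091] [[-0.01, -1.0, 0.06], [-1.0, 0.01, -0.01], [0.01, -0.06, -1.0]]
long_bolt [(0.62, [378.0, 221.0], [0.432, 0.118])]
short_bolt [(0.73, [301.0, 237.0], [0.397, 0.303]), (0.42, [453.0, 206.0], [0.466, -0.065])]
nut_a [(0.67, [421.0, 187.0], [0.513, 0.013]), (0.61, [407.0, 215.0], [0.447, 0.048]), (0.46, [300.0, 236.0], [0.399, 0.305])]
washer [(0.75, [277.0, 219.0], [0.441, 0.359]), (0.63, [309.0, 203.0], [0.479, 0.282]), (0.49, [344.0, 224.0], [0.426, 0.201]), (0.48, [191.0, 142.0], [0.628, 0.566])]
washer_bin [(0.59, [343.0, 226.0], [0.421, 0.203]), (0.57, [233.0, 187.0], [0.517, 0.466])]
nut_bin [(0.86, [352.0, 155.0], [0.593, 0.179])]
bolt_box [(0.86, [299.0, 152.0], [0.601, 0.307])]
tape [(0.67, [420.0, 184.0], [0.521, 0.014])]
red_tin [(0.82, [250.0, 253.0], [0.36, 0.425])]
scene [-0.125 -0.647  0.548] [[0.82, -0.22, 0.53], [-0.57, -0.36, 0.74], [0.03, -0.91, -0.42]]
long_bolt [(0.48, [320.0, 245.0], [0.423, 0.121])]
short_bolt [(0.62, [334.0, 205.0], [0.595, 0.298])]
nut_a [(0.65, [347.0, 253.0], [0.457, 0.056])]
washer [(0.5, [283.0, 215.0], [0.429, 0.318]), (0.46, [303.0, 234.0], [0.418, 0.192]), (0.36, [346.0, 252.0], [0.457, 0.06])]
washer_bin [(0.82, [283.0, 190.0], [0.525, 0.479]), (0.57, [382.0, 256.0], [0.518, -0.001])]
nut_bin [(0.6, [356.0, 224.0], [0.575, 0.167])]
bolt_box [(0.75, [383.0, 259.0], [0.513, -0.013]), (0.67, [338.0, 205.0], [0.605, 0.292]), (0.23, [322.0, 245.0], [0.426, 0.12]), (0.18, [388.0, 278.0], [0.47, -0.076])]
tape [(0.84, [382.0, 256.0], [0.519, -0.001])]
red_tin [(0.19, [282.0, 192.0], [0.509, 0.462])]
```

```bash
python3 -c "
import cv2
a=cv2.imread('pics/top0.png')[90:320,150:500]
cv2.imwrite('pics/top0c.png',cv2.resize(a,(798,524),interpolation=cv2.INTER_CUBIC))"
```

```text
(no output)
```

View pics/top0c.png

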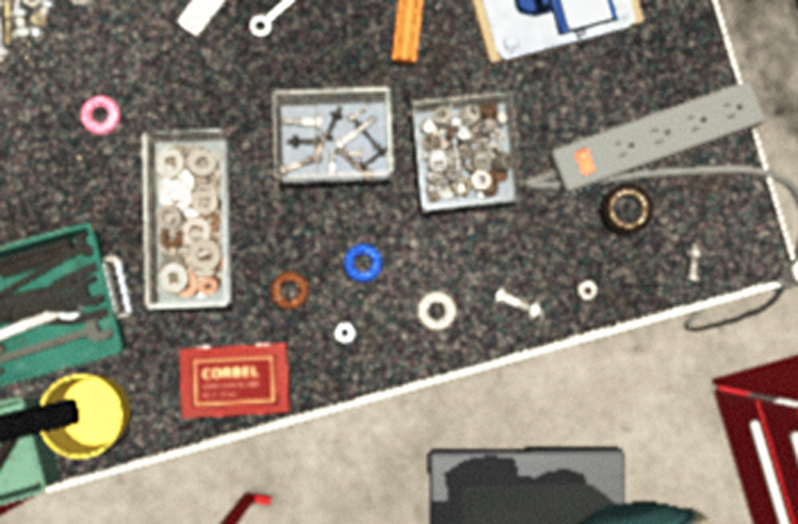

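The top view shows the washer at full-image pixel (342,226), the nuts at (407,217) and (301,236), the long bolt at (377,222) and the short bolt at (454,205). The bins are at (232,186), (298,150) and (353,155). The blue, brown and pink rings are look-alikes.

```bash
cat >> h.py <<'E'
def blob(im,p,zh,thr=120,r=22,lo=15):
    g=cv2.cvtColor(im["frame"],cv2.COLOR_RGB2GRAY)
    x,y=map(int,np.round(p)); x0,y0=max(x-r,0),max(y-r,0)
    m=(g[y0:y+r,x0:x+r]>thr).astype(np.uint8)
    n,l,st,ce=cv2.connectedComponentsWithStats(m)
    c=[i for i in range(1,n) if st[i,4]>=lo]
    if not c: return None
    i=min(c,key=lambda i:np.hypot(*(ce[i]+[x0,y0]-np.array(p)))-0.05*st[i,4]**.5)
    ys,xs=np.nonzero(l==i); w=np.array([ground((a+x0,b+y0),im,zh) for a,b in zip(xs,ys)])
    (cx,cy),(a,b),t=cv2.minAreaRect((w*1e4).astype(np.float32))
    ev,V=np.linalg.eigh(np.cov(w.T)); 
    return np.round([cx/1e4,cy/1e4],4),np.round([a/10,b/10],1),round(float(np.degrees(np.arctan2(V[1,1],V[0,1]))%180),1),np.round(w.mean(0),4)
def go(x,y,z,yaw=None):
    "shift in tool axes, mm, and turn, deg, to put TCP at xyz with closing axis along yaw (deg, mod 180)"
    s=get_state(); T=rot(s["ee_rot"]); d=T.T@(np.array([x,y,z])-s["position"])*1e3
    t=0
    if yaw is not None:
        c=np.degrees(np.arctan2(T[1,1],T[0,1])); t=-((yaw-c+90)%180-90)
    print("shift",np.round(d,1),"turn",round(t,1),"q6",round(s["qpos"][5],2))
E
python3 - <<'E'
from h import *
im=get_image("top")
for n,p,z,r in (("washer",(342,226),.005,16),("nut1",(407.5,217),.007,10),("nut2",(301,236),.007,10),("long",(377,222.5),.008,16),("short",(454,205),.007,14)):
    print(n,blob(im,p,z,110,r))
C={"washer_bin":[(143,133),(228,128),(232,305),(147,308)],"nut_bin":[(413,97),(512,92),(517,202),(424,210)],"bolt_box":[(273,90),(391,87),(393,178),(281,183)]}
for n,c in C.items():
    w=np.array([ground((a/2.28+150,b/2.28+90),im,.05) for a,b in c]); e=[np.round(w[(i+1)%4]-w[i],3).tolist() for i in range(4)]
    print(n,w.mean(0).round(3),e)
g=im["frame"][80:180,330:390]
E
python3 -c "
import cv2
a=cv2.imread('pics/top0.png')[120:235,200:390]
cv2.imwrite('pics/bins.png',cv2.resize(a,None,fx=4.2,fy=4.2,interpolation=cv2.INTER_CUBIC))"
```

```text
washer (array([0.4231, 0.2072]), array([50.4, 44.2]), 37.8, array([0.4215, 0.2075]))
nut1 (array([0.4415, 0.0489]), array([19.3, 19.1]), 5.0, array([0.4418, 0.0486]))
nut2 (array([0.4002, 0.3027]), array([23.8, 21.3]), 103.3, array([0.4001, 0.3035]))
long (array([0.4281, 0.116 ]), array([62.4, 26.4]), 65.1, array([0.4279, 0.118 ]))
short (array([ 0.471 , -0.0648]), array([19.1, 40.8]), 171.1, array([ 0.4714, -0.066 ]))
washer_bin [0.517 0.458] [[0.004, -0.086], [-0.179, -0.004], [-0.002, 0.085], [0.177, 0.005]]
nut_bin [0.583 0.176] [[0.004, -0.101], [-0.113, -0.003], [-0.007, 0.094], [0.116, 0.01]]
bolt_box [0.601 0.31 ] [[0.002, -0.12], [-0.093, -0.001], [-0.004, 0.113], [0.095, 0.008]]
```

View pics/bins.png

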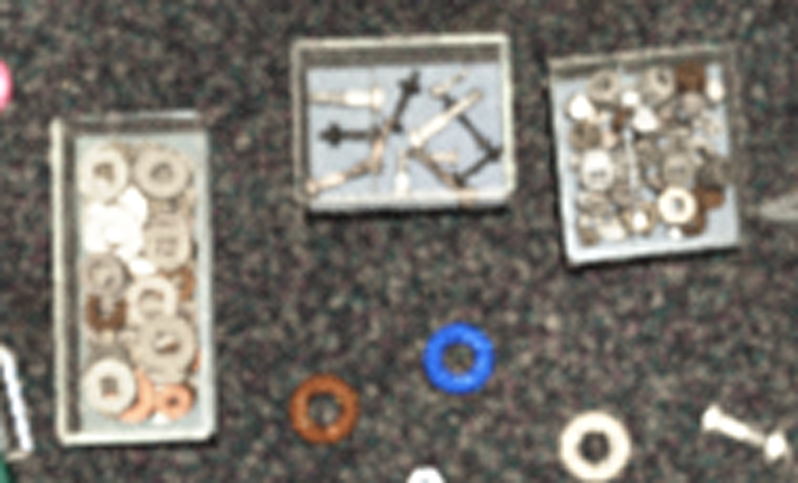

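The nut bin's partition shows as a faint vertical line left of centre, so its wider side is on the right (-y). The bins are roughly aligned with the world axes. I'll take the short bolt first.

```bash
python3 -c "
from h import *
go(.471,-.066,.15,81)"
```

```text
shift [ 432.7 -377.6   60.4] turn 25.5 q6 -0.12
```

>>> apply_moves --deltas '[60,36,-31,5,2,60,72,-63,10,4,60,108,-94,15,6,60,144,-126,20,8,60,180,-157,25,11,60,216,-189,30,13,60,252,-220,35,15,60,288,-252,40,17,60,325,-283,45,19,60,361,-315,50,21,60,397,-346,55,23,60,433,-378,60,25.5]'

```text
clock: 2.05
position: [0.4307, -0.1293, 0.1587]
ee_rot: [0.0, 0.997, -0.079, 0.001]
contact_force: [0.9, -0.8, -0.3]
width: 0.06
gripper_force: 0.0
```

>>> apply_moves --deltas '[40,0,0,0,0,40,0,0,0,0,40,0,0,0,0,40,0,0,0,0]'

```text
clock: 2.38
position: [0.4294, -0.1322, 0.1586]
ee_rot: [0.0, 0.997, -0.079, 0.0]
contact_force: [-0.2, 0.8, -0.9]
width: 0.0401
gripper_force: 0.0
```

```bash
cat > w.py <<'E'
from h import *
import sys
# usage: w.py name zmid [picname]
im=get_image("wrist"); s=get_state()
print(s["clock"],np.round(s["position"],4),"w",round(s["width"],4))
for n,z in (a.split(":") for a in sys.argv[1].split(",")):
    print(n,[(round(d["score"],2),np.round(d["point"]).tolist(),np.round(ground(d["point"],im,float(z)),4).tolist(),blob(im,d["point"],float(z),120,70,150)) for d in find_in(n,im)[:4]])
if len(sys.argv)>2: save(im,sys.argv[2])
E
python3 w.py short_bolt:.007 w1; python3 -c "
from h import *
go(.471,-.066,.15,81)"
```

```text
2.4333 [ 0.4294 -0.1325  0.1586] w 0.0399
short_bolt [(0.63, [245.0, 150.0], [0.47, -0.0656], (array([ 0.4791, -0.0777]), array([ 55.6, 101.5]), 140.8, array([ 0.4846, -0.0767])))]
shift [ 30.6 -72.3   8.6] turn -0.1 q6 1.28
```

View pics/w1.png

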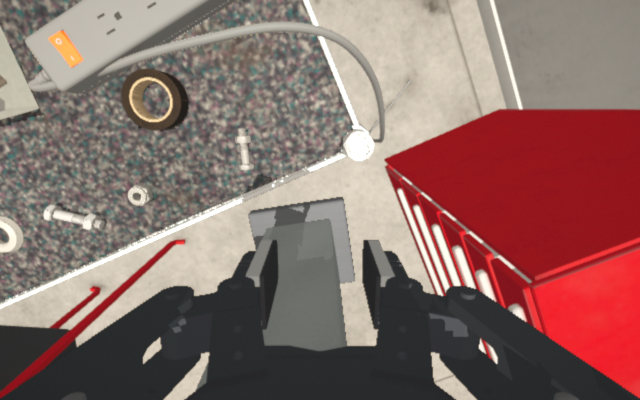

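The wrist view shows the short bolt at (245,150), nearly along the image's vertical, with the cable and a white post to the right at (360,145).

>>> apply_moves --deltas '[40,15,-36,20,0,40,30,-72,40,0,40,30,-72,60,0,40,30,-72,60,0,40,30,-72,60,0]'

```text
clock: 2.9
position: [0.4694, -0.0654, 0.0978]
ee_rot: [0.0, 0.997, -0.078, -0.002]
contact_force: [0.2, 0.3, -0.2]
width: 0.0402
gripper_force: 0.0
```

```bash
cat >> h.py <<'E'
def axis(im,p,q,z):
    a,b=ground(p,im,z),ground(q,im,z); print("mid",np.round((a+b)/2,4),"ang",np.round(np.degrees(np.arctan2(*(b-a)[::-1]))%180,1),"len",np.round(np.hypot(*(b-a)),4))
E
python3 w.py short_bolt:.007 w2; python3 -c "
from h import *
go(.47,-.066,.01,81)"
```

```text
2.95 [ 0.4703 -0.066   0.0988] w 0.0403
short_bolt [(0.86, [318.0, 196.0], [0.4692, -0.0643], (array([ 0.4945, -0.0673]), array([86.6, 77.8]), 59.7, array([ 0.4989, -0.0687])))]
shift [-1.  -0.2 89.4] turn -0.1 q6 1.44
```

View pics/w2.png

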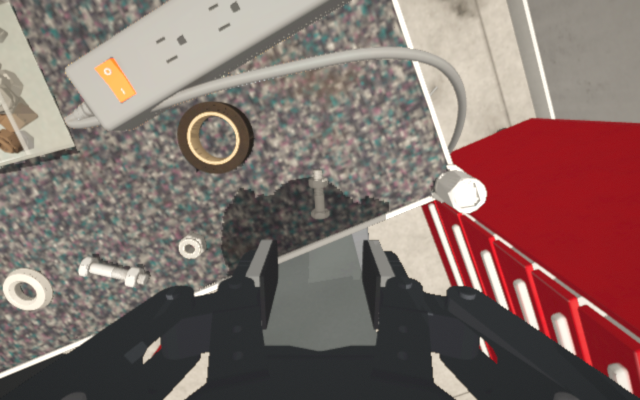

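The bolt is aligned between the fingers at (318,195). Descending to grasp.

>>> apply_moves --deltas '[40,-1,-1,35,0,40,-1,-1,60,0,40,-1,-1,77,0,40,-1,-1,77,0,0,-1,-1,77,0,0,-1,-1,77,0,0,-1,-1,77,0,0,-1,-1,77,0,0,-1,-1,77,0,0,-1,-1,77,0]' --squeeze 50

```text
clock: 3.83
position: [0.4703, -0.0636, 0.0221]
ee_rot: [0.0, 0.997, -0.078, 0.001]
contact_force: [-0.4, -0.4, 0.3]
width: 0.0002
gripper_force: 0.0
```

```bash
python3 -c "
from h import *
s=get_state();print(s['position'],s['width'],s['gripper_force'])
go(.583,.176,.15,90);go(.601,.31,.13,90)"
```

```text
[ 0.47026877 -0.06363259  0.02212877] 0.00020503327870518816 0.0
shift [  74.3 -254.2 -127.8] turn -8.9 q6 1.45
shift [  71.2 -389.4 -107.9] turn -8.9 q6 1.45
```

>>> apply_moves --deltas '[45,0,0,0,0,45,0,0,0,0,45,0,0,0,0,45,0,0,0,0]'

```text
clock: 4.17
position: [0.4698, -0.0635, 0.0214]
ee_rot: [0.0, 0.997, -0.078, -0.0]
contact_force: [-0.4, -0.1, 0.3]
width: 0.0446
gripper_force: 0.0
```

```bash
python3 w.py short_bolt:.007 w3;  python3 -c "
from h import *
print(get_state()['position']); im=get_image('top'); print([(round(d['score'],2),ground(d['point'],im,.007)) for d in find_in('short_bolt',im)])"
```

```text
4.2167 [ 0.4698 -0.0635  0.0214] w 0.0452
short_bolt [(0.65, [319.0, 227.0], [0.4713, -0.0631], (array([ 0.4699, -0.0648]), array([13.2, 41.3]), 174.5, array([ 0.4702, -0.0647])))]
[ 0.46982527 -0.06348257  0.02137379]
[]
```

View pics/w3.png

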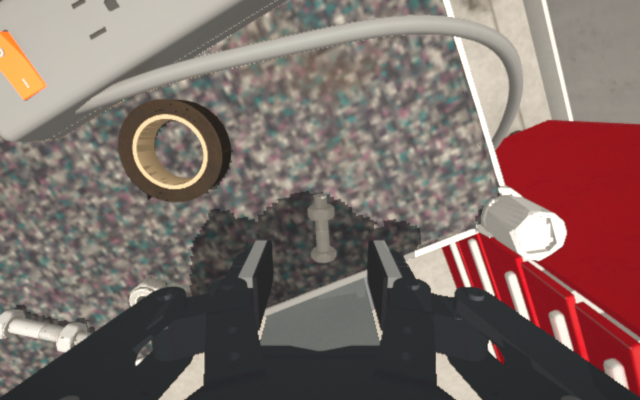

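Run:
```python
from h import *
im=get_image("wrist"); s=get_state(); T=rot(s["ee_rot"]); C=rot(im["orientation"]); o=np.array(im["position"])
print(o,C.round(3).tolist(),im["K"].tolist(), "z axis",T.round(3).tolist())
def pr(w): c=C.T@(w-o); return (im["K"]@c/c[2])[:2].round(),c[2].round(3)
for dz in (-.002,.017,.03):
  for dy in (-.0225,.0225): print(dz,dy,pr(s["position"]+T@[0,dy,dz]))
```

```text
[ 0.53742239 -0.07382027  0.18558061] [[-0.154, -0.952, -0.266], [-0.988, 0.149, 0.041], [0.0, 0.269, -0.963]] [[325.0678841725162, 0.0, 319.6763306659947], [0.0, 325.0678841725162, 199.17444750328917], [0.0, 0.0, 1.0]] z axis [[0.988, -0.156, -0.0], [-0.156, -0.988, -0.0], [-0.0, 0.0, -1.0]]
-0.002 -0.0225 (array([278., 240.]), np.float64(0.175))
-0.002 0.0225 (array([362., 241.]), np.float64(0.175))
0.017 -0.0225 (array([282., 228.]), np.float64(0.193))
0.017 0.0225 (array([358., 228.]), np.float64(0.193))
0.03 -0.0225 (array([284., 221.]), np.float64(0.205))
0.03 0.0225 (array([356., 221.]), np.float64(0.205))
```

Run:
```python
from h import *
im=get_image("scene"); s=get_state(); T=rot(s["ee_rot"]); C=rot(im["orientation"]); o=np.array(im["position"])
f=im["frame"].copy()
def pr(w): c=C.T@(w-o); return (im["K"]@c/c[2])[:2]
a=[pr(s["position"]+T@[0,0,dz]) for dz in (0,.017)]; b=pr(np.array([.4702,-.0648,0])); print(a,b)
x,y=map(int,a[0]); c=f[y-90:y+40,x-90:x+90]; c=cv2.resize(c,None,fx=4.4,fy=4.4,interpolation=cv2.INTER_CUBIC)
for p,col in ((a[0],(255,0,0)),(a[1],(0,255,0)),(b,(0,0,255))): cv2.circle(c,(int((p[0]-x+90)*4.4),int((p[1]-y+90)*4.4)),4,col,-1)
save({"frame":c},"s1")
```

```text
[array([385.04475076, 266.74989038]), array([384.3906049 , 273.17884085])] [384.73379982 275.05248372]
```

View pics/s1.png

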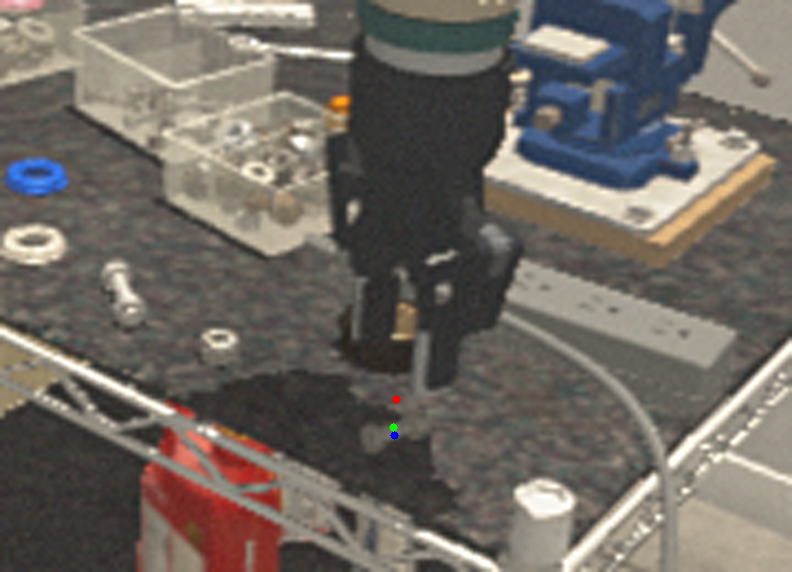

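The fingertips (crop about (405,360)) are roughly 25 mm above the reported TCP mark. They aren't 17 mm below it as stated. The bolt was missed because the tips were too high, not off to one side. I'll go lower in guarded steps, watching the contact force.

>>> apply_moves --deltas '[40,0,-1,10,0,40,0,-1,20,0,40,0,-1,30,0,40,0,-1,35,0,40,0,-1,35,0,0,0,-1,35,0,0,0,-1,35,0,0,0,-1,35,0,0,0,-1,35,0,0,0,-1,35,0]' --squeeze 40

```text
clock: 5.3
position: [0.4704, -0.0626, -0.0131]
ee_rot: [0.0, 0.997, -0.078, 0.001]
contact_force: [0.1, 0.5, 1.3]
width: 0.0114
gripper_force: 34.5
```

>>> apply_moves --deltas '[40,0,0,0,0,40,0,0,0,0,40,0,0,2,0,40,0,0,4,0,40,0,0,6,0,0,0,0,6,0,0,0,0,6,0,0,0,0,6,0,0,0,0,6,0,0,0,0,6,0]'

```text
clock: 6.13
position: [0.47, -0.0625, -0.0195]
ee_rot: [0.0, 0.997, -0.078, 0.0]
contact_force: [0.4, 0.1, 0.4]
width: 0.0131
gripper_force: 39.0
```

>>> apply_moves --deltas '[0,0,0,-10,0,0,0,0,-40,0,0,0,0,-75,0,0,0,0,-115,0,0,0,0,-150,0,0,0,0,-170,0,0,0,0,-170,0]'

```text
clock: 6.72
position: [0.4735, -0.0635, 0.1555]
ee_rot: [0.001, 0.997, -0.078, 0.005]
contact_force: [0.8, -0.6, 0.0]
width: 0.013
gripper_force: 39.1
```

Run:
```python
from h import *
im=get_image("wrist"); save({"frame":cv2.resize(im["frame"][150:400,140:500],None,fx=2,fy=2)},"w4")
s=get_state();print(s["width"],s["gripper_force"],s["position"])
for n in ("long_bolt","nut_a","washer"):print(n,[(round(d["score"],2),np.round(d["point"]),ground(d["point"],im,.007).round(4)) for d in find_in(n,im)])
go(.601,.31,.13,90)
```

```text
0.01258612216880954 39.103086814284325 [ 0.47176996 -0.06297691  0.15291375]
long_bolt [(0.71, array([149., 251.]), array([0.4288, 0.1236]))]
nut_a [(0.88, array([216., 228.]), array([0.4427, 0.0486]))]
washer [(0.65, array([224., 138.]), array([0.53  , 0.0195])), (0.59, array([  2., 233.]), array([0.4714, 0.2666]))]
shift [  72.8 -388.2   19. ] turn -9.0 q6 1.45
```

View pics/w4.png

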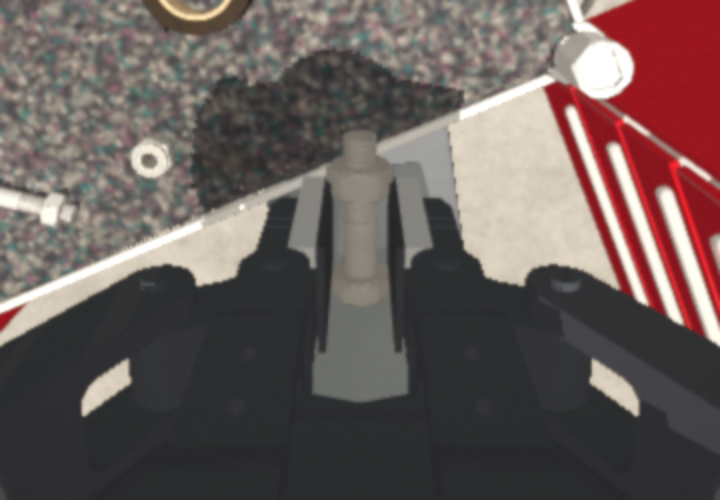

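The short bolt is held level between the pads. The usable grasp height is TCP z ≈ -0.02. Carrying it to the bolt box.

>>> apply_moves --deltas '[0,6,-35,0,-1,0,12,-70,0,-2,0,18,-105,0,-3,0,24,-140,0,-4,0,30,-175,0,-5,0,36,-210,0,-6,0,42,-245,0,-7,0,48,-280,0,-8,0,54,-315,0,-9,0,60,-350,0,-9,0,66,-385,0,-9,0,69,-410,0,-9]'

```text
clock: 7.92
position: [0.6017, 0.3345, 0.1472]
ee_rot: [0.0, 1.0, 0.001, -0.002]
contact_force: [1.1, 0.5, -0.0]
width: 0.0129
gripper_force: 39.2
```

>>> apply_moves --deltas '[0,0,0,0,0,0,0,0,0,0,0,0,0,0,0]'

```text
clock: 8.17
position: [0.6008, 0.3308, 0.1481]
ee_rot: [0.001, 1.0, 0.001, -0.002]
contact_force: [0.1, -0.1, -0.6]
width: 0.013
gripper_force: 39.2
```

```bash
python3 w.py bolt_box:.015,nut_bin:.034,washer_bin:.028 w5;python3 -c "
from h import *
go(.6,.335,.1,90)"
```

```text
8.2167 [0.601  0.3304 0.1488] w 0.0129
bolt_box [(0.75, [348.0, 184.0], [0.6007, 0.3037], (array([0.5936, 0.3022]), array([135.3, 119.4]), 67.2, array([0.6024, 0.3007])))]
nut_bin [(0.58, [495.0, 206.0], [0.5847, 0.1738], (array([0.5839, 0.1749]), array([129.1, 119.7]), 16.1, array([0.5852, 0.1859])))]
washer_bin [(0.69, [172.0, 238.0], [0.551, 0.4695], (array([0.5459, 0.4674]), array([137.2, 106. ]), 167.3, array([0.556 , 0.4655])))]
shift [-1.7 -4.6 50.3] turn -0.0 q6 1.97
```

View pics/w5.png

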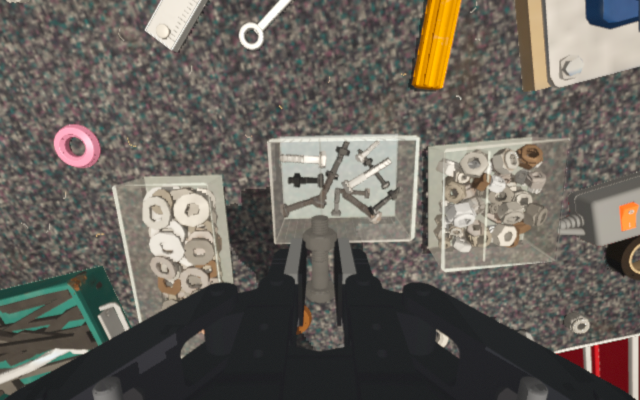

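The bolt box is centred at about (345,190), or (0.60,0.305) in the world, and the nut bin's partition shows at column 485. Lowering the bolt in.

>>> apply_moves --deltas '[0,-2,0,35,0,0,-2,0,70,0,0,-2,0,105,0,0,-2,0,130,0,0,-2,0,145,0,0,-2,0,145,0,34,-2,0,145,0,34,-2,0,145,0,34,-2,0,145,0,34,-2,0,110,0,34,-2,0,70,0,34,-2,0,30,0]'

```text
clock: 9.37
position: [0.5999, 0.3316, 0.1228]
ee_rot: [-0.0, 1.0, 0.0, 0.0]
contact_force: [0.6, 0.2, -0.1]
width: 0.0337
gripper_force: 0.0
```

```bash
python3 -c "
from h import *
im=get_image('scene')
print(get_state()['clock'],[(round(d['score'],2),d['point']) for d in find_in('short_bolt',im)])
go(.428,.119,.06,65.1-90)"
```

```text
9.4167 []
shift [-178.9  215.5   66.3] turn -65.0 q6 1.97
```

>>> apply_moves --deltas '[45,-15,18,0,-6,45,-30,36,0,-12,45,-45,54,0,-18,45,-60,72,0,-24,45,-75,90,0,-30,45,-90,108,0,-36,45,-105,126,10,-42,45,-120,144,20,-48,45,-135,162,30,-54,45,-150,180,40,-60,45,-165,198,50,-65,45,-179,216,60,-65]'

```text
clock: 10.47
position: [0.421, 0.1149, 0.0613]
ee_rot: [0.001, 0.842, 0.539, 0.001]
contact_force: [0.6, -0.4, -0.2]
width: 0.045
gripper_force: 0.0
```

>>> apply_moves --deltas '[45,0,0,0,0,45,0,0,0,0,45,0,0,0,0]'

```text
clock: 10.72
position: [0.423, 0.1159, 0.0617]
ee_rot: [0.001, 0.843, 0.537, 0.002]
contact_force: [0.7, -0.2, 0.5]
width: 0.0448
gripper_force: 0.0
```

```bash
python3 w.py long_bolt:.008,nut_a:.007,washer:.005 w6;python3 -c "
from h import *
go(.428,.119,-.018,65.1-90)"
```

```text
10.7667 [0.4233 0.1161 0.0616] w 0.0452
long_bolt [(0.84, [324.0, 201.0], [0.4292, 0.1204], (array([0.4457, 0.1342]), array([84. , 59.8]), 68.4, array([0.4429, 0.1362])))]
nut_a []
washer [(0.69, [272.0, 83.0], [0.4311, 0.2053], (array([0.4301, 0.2033]), array([84.4, 90. ]), 119.0, array([0.4395, 0.2043])))]
shift [ 4.8  3.7 79.1] turn -0.0 q6 0.54
```

View pics/w6.png

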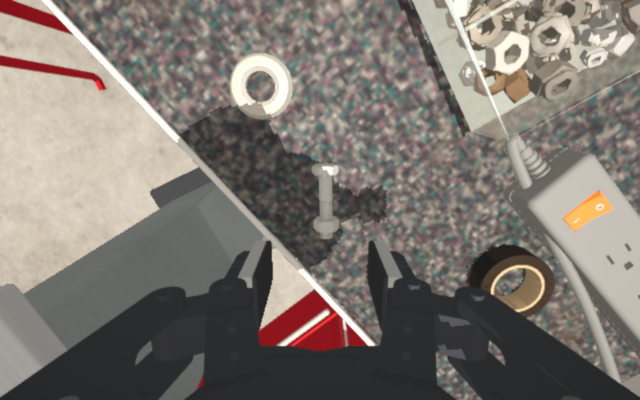

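The long bolt is at (325,200), aligned with the jaws.

>>> apply_moves --deltas '[45,7,3,30,0,45,7,3,55,0,45,7,3,70,0,45,7,3,80,0,45,7,3,80,0,0,7,3,80,0,0,7,3,80,0,0,7,3,80,0,0,7,3,80,0,0,7,3,80,0]'

```text
clock: 11.75
position: [0.4278, 0.1209, -0.0187]
ee_rot: [0.001, 0.843, 0.538, 0.001]
contact_force: [1.1, 0.3, 2.8]
width: 0.016
gripper_force: 39.3
```

>>> apply_moves --deltas '[0,0,0,-10,0,0,0,0,-40,0,0,0,0,-80,0,0,0,0,-120,0,0,0,0,-140,0,0,0,0,-140,0]'

```text
clock: 12.25
position: [0.4306, 0.1211, 0.1256]
ee_rot: [0.003, 0.843, 0.538, 0.005]
contact_force: [0.2, -0.7, -0.9]
width: 0.016
gripper_force: 39.2
```

```bash
python3 -c "
from h import *
go(.6,.285,.12,90)"
```

```text
shift [220.   84.4   7.7] turn 65.0 q6 0.55
```

>>> apply_moves --deltas '[0,20,8,0,6,0,40,16,0,12,0,60,24,0,18,0,80,32,0,24,0,100,40,0,30,0,120,48,0,36,0,140,56,0,42,0,160,64,0,48,0,180,72,0,54,0,200,80,0,60,0,220,84,0,65,0,220,84,0,65]'

```text
clock: 13.25
position: [0.5978, 0.2874, 0.1187]
ee_rot: [-0.001, 1.0, -0.0, 0.0]
contact_force: [1.4, -0.4, -0.8]
width: 0.0163
gripper_force: 39.2
```

>>> apply_moves --deltas '[0,0,0,0,0,0,0,0,20,0,0,0,0,55,0,0,0,0,90,0,0,0,0,112,0,0,0,0,116,0,0,0,0,116,0,38,0,0,116,0,38,0,0,116,0,38,0,0,116,0,38,0,0,80,0,38,0,0,30,0]'

```text
clock: 14.25
position: [0.5937, 0.2837, 0.081]
ee_rot: [0.001, 1.0, 0.001, -0.003]
contact_force: [0.1, -0.4, -0.0]
width: 0.038
gripper_force: 0.0
```

```bash
python3 -c "
from h import *
im=get_image('wrist')
for z,n in ((.02,'long_bolt'),(.02,'short_bolt')): print(n,[(round(d['score'],2),ground(d['point'],im,z).round(3)) for d in find_in(n,im)])
go(.4418,.0486,.06,0);go(.4418,.0486,.06,90);go(.4418,.0486,.06,95)"
```

```text
long_bolt [(0.82, array([0.597, 0.28 ]))]
short_bolt [(0.88, array([0.602, 0.324]))]
shift [-158.4  237.    25.7] turn -89.9 q6 1.91
shift [-158.4  237.    25.7] turn 0.1 q6 1.91
shift [-158.4  237.    25.7] turn -4.9 q6 1.91
```

Both bolts are in the box. Next is the first nut.

>>> apply_moves --deltas '[45,-15,24,-5,0,45,-30,48,-10,0,45,-45,72,-10,0,45,-60,96,-10,0,45,-75,120,-10,0,45,-90,144,0,0,45,-105,168,5,0,45,-120,190,10,0,45,-140,215,20,0,45,-158,237,26,0,45,-158,237,26,0,45,-158,237,26,0]'

```text
clock: 15.4
position: [0.4366, 0.0466, 0.056]
ee_rot: [0.0, 1.0, -0.001, -0.0]
contact_force: [0.4, 0.2, -0.1]
width: 0.0451
gripper_force: 0.0
```

```bash
python3 w.py nut_a:.007 w7;python3 - <<'E'
from h import *
im=cv2.imread("pics/w7.png")[150:300,220:420]; cv2.imwrite("pics/w7c.png",cv2.resize(im,None,fx=3,fy=3))
go(.4418,.0486,-.018,90)
E
```

```text
15.45 [0.4383 0.0472 0.0565] w 0.0452
nut_a [(0.76, [317.0, 199.0], [0.4453, 0.0484], (array([0.4429, 0.0489]), array([18.5, 20.6]), 175.0, array([0.4428, 0.0487])))]
shift [ 2.4 -1.  74.7] turn 0.0 q6 1.52
```

View pics/w7c.png

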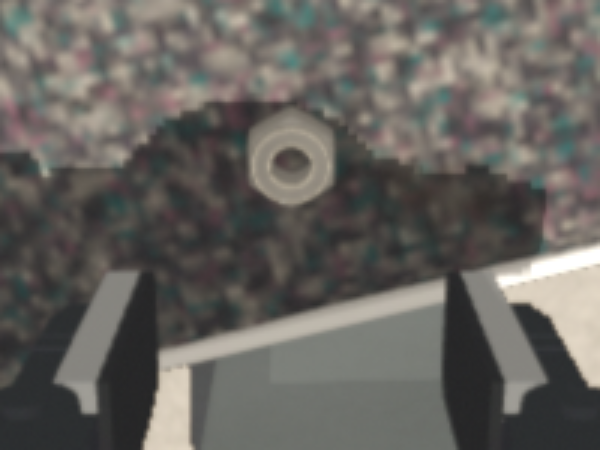

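The nut sits at crop (291,160) with its flats facing the pads, so no turn is needed.

>>> apply_moves --deltas '[45,4,-1,30,0,45,4,-1,55,0,45,4,-1,70,0,45,4,-1,75,0,45,4,-1,75,0,0,4,-1,75,0,0,4,-1,75,0,0,4,-1,75,0,0,4,-1,75,0,0,4,-1,75,0]'

```text
clock: 16.33
position: [0.4435, 0.0487, -0.0178]
ee_rot: [-0.0, 1.0, 0.0, 0.002]
contact_force: [0.0, 1.2, 6.9]
width: 0.0173
gripper_force: 39.5
```

>>> apply_moves --deltas '[0,0,0,-10,0,0,0,0,-40,0,0,0,0,-80,0,0,0,0,-115,0,0,0,0,-115,0,0,0,0,-115,0]'

```text
clock: 16.83
position: [0.4435, 0.0484, 0.0984]
ee_rot: [0.0, 1.0, 0.0, 0.003]
contact_force: [-0.3, -0.5, -0.6]
width: 0.0169
gripper_force: 39.2
```

```bash
python3 -c "
from h import *
go(.605,.158,.1,90)"
```

```text
shift [ 161.5 -109.5   -0.8] turn 0.0 q6 1.52
```

>>> apply_moves --deltas '[0,25,-17,0,0,0,50,-34,0,0,0,75,-51,0,0,0,100,-68,0,0,0,130,-88,0,0,0,161,-109,0,0,0,161,-109,0,0,0,161,-109,0,0,0,161,-109,0,0]'

```text
clock: 17.58
position: [0.6009, 0.1573, 0.094]
ee_rot: [0.001, 1.0, 0.001, -0.003]
contact_force: [0.2, 0.0, 0.2]
width: 0.0175
gripper_force: 39.2
```

Run:
```python
from h import *
im=get_image("wrist"); save(im,"w8"); print([ (d['score'],ground(d['point'],im,.034)) for d in find_in("nut_bin",im)]); go(.605,.157,.03,90)
# project expected TCP-drop and partition line
C=rot(im["orientation"]);o=np.array(im["position"])
def pr(w): c=C.T@(np.array(w)-o); return (im["K"]@c/c[2])[:2].round().tolist()
for w in ((.605,.157,.034),(.56,.157,.034),(.634,.186,.046),(.532,.186,.046),(.638,.124,.046),(.528,.124,.046)): print(w,pr(w))
```

```text
[(0.69, array([0.60020585, 0.18192414]))]
shift [ 4.3 -0.1 65.1] turn 0.0 q6 1.71
(0.605, 0.157, 0.034) [320.0, 201.0]
(0.56, 0.157, 0.034) [320.0, 258.0]
(0.634, 0.186, 0.046) [276.0, 164.0]
(0.532, 0.186, 0.046) [281.0, 300.0]
(0.638, 0.124, 0.046) [371.0, 158.0]
(0.528, 0.124, 0.046) [364.0, 305.0]
```

View pics/w8.png

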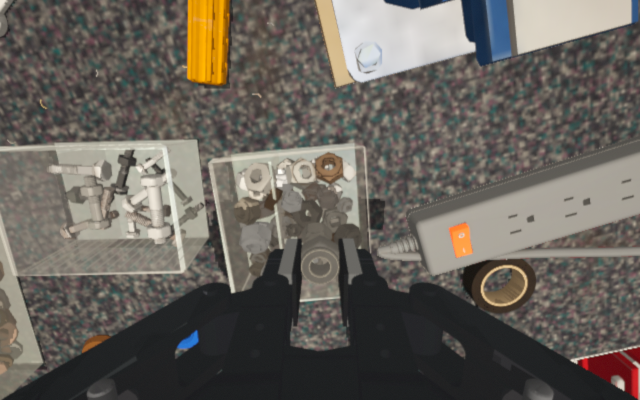

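The bin rim spans columns 210–367 and both bolts show in their box on the left. The nut is over the wider compartment.

>>> apply_moves --deltas '[0,2,0,30,0,0,2,0,55,0,0,2,0,66,0,0,2,0,66,0,0,2,0,66,0,32,2,0,66,0,32,2,0,66,0,32,2,0,66,0,32,2,0,30,0,32,2,0,0,0]'

```text
clock: 18.52
position: [0.604, 0.1576, 0.0965]
ee_rot: [0.0, 1.0, 0.0, -0.001]
contact_force: [1.4, -0.0, 0.2]
width: 0.0321
gripper_force: 0.0
```

```bash
python3 -c "
from h import *
go(.4002,.303,.056,90);go(.4002,.303,.056,100)"
```

```text
shift [-203.6 -145.6   41. ] turn 0.0 q6 1.71
shift [-203.6 -145.6   41. ] turn -10.0 q6 1.71
```

>>> apply_moves --deltas '[45,-20,-14,0,0,45,-40,-28,0,0,45,-60,-42,0,0,45,-80,-56,0,0,45,-105,-74,0,0,45,-130,-92,10,0,45,-155,-110,20,0,45,-180,-128,30,0,45,-204,-146,40,0,45,-204,-146,40,0,45,-204,-146,40,0,45,-204,-146,40,0]'

```text
clock: 19.52
position: [0.402, 0.304, 0.057]
ee_rot: [-0.0, 1.0, 0.001, 0.001]
contact_force: [-0.1, -0.5, 0.7]
width: 0.0452
gripper_force: 0.0
```

```bash
python3 w.py nut_b:.007 w9;python3 - <<'E'
from h import *
im=cv2.imread("pics/w9.png")[130:300,220:420]; cv2.imwrite("pics/w9c.png",cv2.resize(im,None,fx=3,fy=3))
go(.4002,.303,-.018,90)
E
```

```text
19.5667 [0.4025 0.3038 0.0571] w 0.0452
nut_b [(0.72, [318.0, 205.0], [0.4063, 0.3055], (array([0.4017, 0.3022]), array([21. , 21.5]), 4.9, array([0.4018, 0.3023]))), (0.45, [68.0, 97.0], [0.4769, 0.4628], (array([0.4749, 0.4685]), array([83.8, 97.5]), 129.1, array([0.4746, 0.4625])))]
shift [-2.5  0.6 75. ] turn -0.0 q6 2.08
```

View pics/w9c.png

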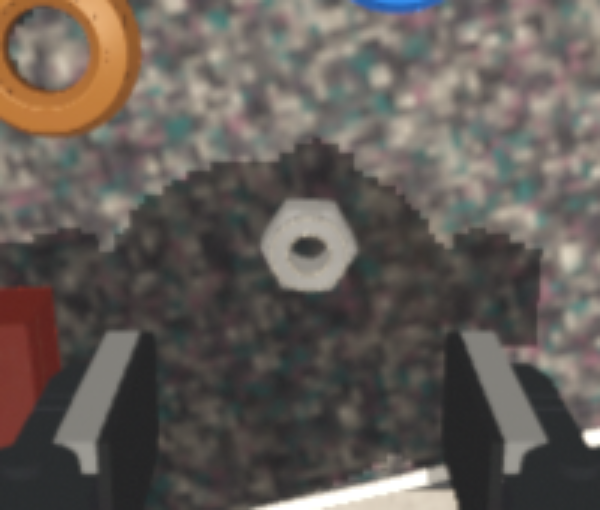

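Run:
```python
from h import *
im=get_image("wrist")
for p in ((236,226),(240,226+15),(219,226)): print(ground(p,im,.031).round(4))
go(.4018,.3025,-.018,62);go(.4018,.3025,-.018,120)
```

```text
[0.4005 0.3558]
[0.3905 0.3539]
[0.4005 0.3663]
shift [-0.8  1.  74.8] turn 28.0 q6 2.08
shift [-0.8  1.  74.8] turn -30.0 q6 2.08
```

The second nut's flats face up and down in the picture, so the jaws must turn about 30°. I'll turn away from the tin at lower left.

>>> apply_moves --deltas '[34,-1,1,0,7,34,-1,1,0,14,34,-1,1,0,21,34,-1,1,0,28,34,-1,1,30,28,34,-1,1,55,28,34,-1,1,75,28,34,-1,1,75,28,0,-1,1,75,28,0,-1,1,75,28,0,-1,1,75,28,0,-1,1,75,28]'

```text
clock: 20.67
position: [0.4003, 0.3025, -0.0184]
ee_rot: [-0.0, 0.97, -0.242, 0.0]
contact_force: [-0.3, 0.1, 0.3]
width: 0.0177
gripper_force: 39.0
```

>>> apply_moves --deltas '[0,0,0,0,0,0,0,0,-10,0,0,0,0,-40,0,0,0,0,-80,0,0,0,0,-115,0,0,0,0,-115,0,0,0,0,-115,0]'

```text
clock: 21.25
position: [0.4013, 0.3035, 0.0986]
ee_rot: [-0.002, 0.97, -0.241, 0.002]
contact_force: [-0.8, 0.4, -1.0]
width: 0.0174
gripper_force: 39.2
```

```bash
python3 -c "
from h import *
go(.56,.157,.095,90)"
```

```text
shift [208.8  55.1   4. ] turn -27.9 q6 2.57
```

>>> apply_moves --deltas '[0,23,6,0,-4,0,46,12,0,-8,0,70,18,0,-12,0,93,24,0,-16,0,116,30,0,-20,0,140,36,0,-24,0,163,42,0,-28,0,186,49,0,-28,0,209,55,0,-28,0,209,55,0,-28,0,209,55,0,-28,0,209,55,0,-28]'

```text
clock: 22.25
position: [0.5569, 0.156, 0.0946]
ee_rot: [0.0, 1.0, 0.0, -0.002]
contact_force: [-0.2, 0.6, 0.5]
width: 0.0175
gripper_force: 39.2
```

>>> apply_moves --deltas '[0,0,0,30,0,0,0,0,55,0,0,0,0,68,0,0,0,0,68,0,0,0,0,68,0,32,0,0,68,0,32,0,0,68,0,32,0,0,68,0,32,0,0,30,0,32,0,0,0,0]'

```text
clock: 23.08
position: [0.5579, 0.1559, 0.0969]
ee_rot: [0.0, 1.0, 0.0, -0.001]
contact_force: [1.7, 0.3, 0.9]
width: 0.0319
gripper_force: 0.0
```

```bash
python3 -c "
from h import *
im=get_image('wrist');print([(round(d['score'],2),ground(d['point'],im,.04).round(3)) for d in find_in('nut_a',im)])
go(.422,.2065,.07,90)"
```

```text
[(0.68, array([0.563, 0.159])), (0.66, array([0.602, 0.162]))]
shift [-141.5  -49.8   30.6] turn 0.1 q6 1.72
```

Both nuts are in the bin. For the washer I'll turn the jaws to close along x, so they fit lengthwise in its bin.

>>> apply_moves --deltas '[60,-12,-4,0,-7,60,-24,-8,0,-14,60,-36,-12,0,-21,60,-48,-16,0,-28,60,-60,-21,0,-35,60,-72,-25,5,-42,60,-84,-29,10,-49,60,-96,-34,15,-56,60,-108,-38,20,-63,60,-120,-42,25,-70,60,-131,-46,30,-77,60,-141,-50,30,-84]'

```text
clock: 24.18
position: [0.416, 0.2057, 0.0655]
ee_rot: [-0.0, 0.741, 0.672, -0.001]
contact_force: [-0.1, -0.6, 0.1]
width: 0.0599
gripper_force: 0.0
```

>>> apply_moves --deltas '[60,0,0,0,-6,60,0,0,0,-6,60,0,0,0,-6]'

```text
clock: 24.43
position: [0.4179, 0.206, 0.0664]
ee_rot: [0.0, 0.708, 0.707, 0.0]
contact_force: [-0.4, 0.3, 0.6]
width: 0.06
gripper_force: 0.0
```

```bash
python3 w.py washer:.005 w10;python3 - <<'E'
from h import *
go(.422,.2065,-.02,0)
E
```

```text
24.4833 [0.4181 0.2059 0.0664] w 0.06
washer [(0.81, [326.0, 197.0], [0.4229, 0.2127], (array([0.4259, 0.2071]), array([39.5, 45.2]), 144.4, array([0.4253, 0.2065]))), (0.81, [389.0, 90.0], [0.4638, 0.2862], (array([0.4794, 0.2843]), array([44.4, 36.1]), 0.4, array([0.4788, 0.2836])))]
shift [ 0.6  3.8 86.4] turn -0.1 q6 0.31
```

View pics/w10.png

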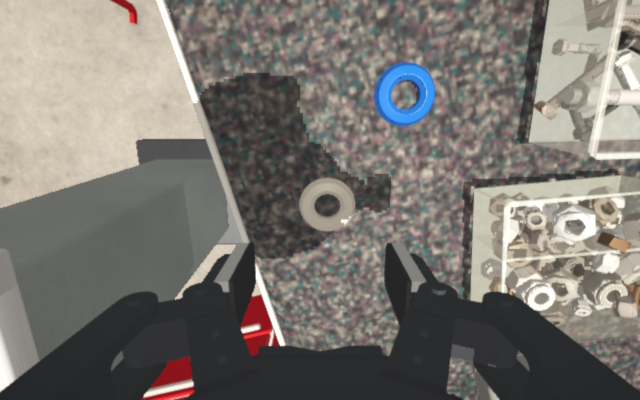

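The washer is at (327,204), near world (0.4235,0.208); the blue ring stays clear.

>>> apply_moves --deltas '[60,2,5,30,0,60,2,5,55,0,60,2,5,75,0,60,2,5,85,0,60,2,5,88,0,60,2,5,91,0,60,2,5,91,0]'

```text
clock: 25.12
position: [0.4231, 0.2079, -0.0249]
ee_rot: [0.0, 0.707, 0.707, 0.0]
contact_force: [-0.2, -0.1, -1.4]
width: 0.0598
gripper_force: 0.0
```

>>> apply_moves --deltas '[0,0,0,0,0,0,0,0,0,0,0,0,0,0,0,0,0,0,0,0,0,0,0,0,0]'

```text
clock: 25.53
position: [0.4241, 0.2085, -0.0219]
ee_rot: [0.001, 0.707, 0.707, 0.002]
contact_force: [-2.7, -0.6, 18.2]
width: 0.0358
gripper_force: 45.4
```

>>> apply_moves --deltas '[0,0,0,-5,0,0,0,0,-15,0,0,0,0,-40,0,0,0,0,-80,0,0,0,0,-115,0,0,0,0,-125,0,0,0,0,-125,0,0,0,0,-125,0]'

```text
clock: 26.2
position: [0.4228, 0.2079, 0.101]
ee_rot: [0.001, 0.707, 0.707, 0.001]
contact_force: [-0.5, 0.4, -1.7]
width: 0.0356
gripper_force: 40.3
```

Run:
```python
from h import *
im=get_image("wrist"); save({"frame":cv2.resize(im["frame"][150:400,140:500],None,fx=2,fy=2)},"w11")
go(.52,.46,.1,0)
```

```text
shift [252.3  98.4  -0.4] turn 0.0 q6 0.31
```

View pics/w11.png

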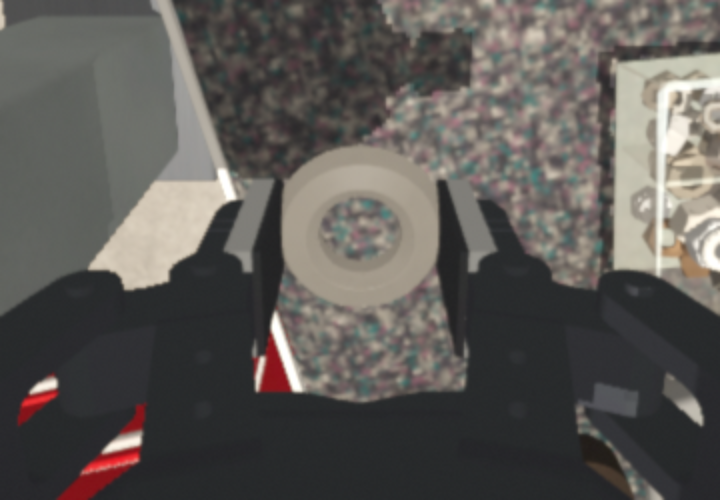

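The washer is held squarely. Moving it over its bin.

>>> apply_moves --deltas '[0,23,9,0,0,0,46,18,0,0,0,69,27,0,0,0,92,36,0,0,0,115,45,0,0,0,138,54,0,0,0,161,63,0,0,0,184,72,0,0,0,207,81,0,0,0,230,90,0,0,0,252,98,0,0,0,252,98,0,0]'

```text
clock: 27.25
position: [0.521, 0.4637, 0.0968]
ee_rot: [-0.001, 0.706, 0.708, -0.0]
contact_force: [0.9, 0.1, -1.2]
width: 0.0356
gripper_force: 40.3
```

>>> apply_moves --deltas '[0,0,0,0,0,0,0,0,0,0,0,0,0,0,0]'

```text
clock: 27.5
position: [0.5194, 0.4585, 0.0987]
ee_rot: [-0.0, 0.707, 0.707, -0.002]
contact_force: [0.3, 0.4, -0.8]
width: 0.0357
gripper_force: 40.3
```

Run:
```python
from h import *
for c in ("wrist","top"):
    im=get_image(c)
    for f in (find_in,place_of): print(c,[(round(d['score'],2),ground(d['point'],im,z).round(3)) for z in [.028 if f is find_in else 0] for d in f("washer_bin",im)])
# rim edges in wrist: bright/edge columns along bin at x=.52
im=get_image("wrist"); C=rot(im["orientation"]);o=np.array(im["position"])
g=cv2.GaussianBlur(cv2.cvtColor(im["frame"],cv2.COLOR_RGB2GRAY),(3,3),0)
for xx in (.46,.48,.56,.58):
    v=[]
    for y in np.arange(.39,.53,.004):
        c=C.T@(np.array([xx,y,.047])-o); p=(im["K"]@c/c[2])[:2].round().astype(int)
        v.append(int(g[p[1],p[0]]) if 0<=p[0]<640 and 0<=p[1]<400 else -1)
    print(xx,v)
go(.52,.459,.012,0)
```

```text
wrist [(0.67, array([0.519, 0.464]))]
wrist [(0.96, array([0.521, 0.46 ]))]
top [(0.97, array([0.493, 0.457])), (0.59, array([0.606, 0.314])), (0.54, array([0.583, 0.283]))]
top [(0.84, array([0.517, 0.462]))]
0.46 [34, 34, 37, 36, 34, 64, 102, 150, 151, 94, 92, 92, 117, 182, 173, 191, 163, 150, 120, 118, 124, 91, 94, 90, 122, 121, 112, 217, 177, 50, 55, 49, 63, 57, 68]
0.48 [35, 36, 35, 103, 95, 94, 105, 105, 106, 106, 105, 94, 86, 84, 79, 78, 75, 80, 83, 95, 90, 95, 92, 90, 84, 92, 87, 207, 187, 46, 54, 49, 37, 69, 75]
0.56 [38, 39, 39, 42, 41, 39, 99, 106, 105, 106, 106, 107, 130, 111, 166, 123, 111, 169, 131, 139, 127, 114, 116, 112, 135, 145, 138, 191, 241, 153, 97, 92, 110, 97, 97]
0.58 [33, 34, 35, 36, 34, 37, 94, 121, 117, 138, 112, 127, 132, 120, 189, 189, 158, 175, 193, 176, 198, 212, 148, 112, 171, 217, 211, 222, 244, 167, 67, 102, 150, 121, 121]
shift [-0.6 -0.5 88.4] turn 0.0 q6 0.62
```

>>> apply_moves --deltas '[0,0,0,30,0,0,0,0,60,0,0,0,0,78,0,0,0,0,86,0,0,0,0,86,0,54,0,0,86,0,54,0,0,86,0,54,0,0,86,0,54,0,0,60,0,54,0,0,20,0,54,0,0,-20,0,54,0,0,-60,0]'

```text
clock: 28.85
position: [0.5205, 0.4601, 0.1632]
ee_rot: [0.0, 0.707, 0.707, 0.001]
contact_force: [1.8, 0.1, 0.8]
width: 0.0542
gripper_force: 0.0
```

>>> apply_moves --deltas '[54,-30,0,0,0,54,-65,0,0,0,54,-100,0,0,0,54,-140,0,0,0,54,-180,0,0,0,54,-220,0,0,0,54,-260,0,0,0,54,-300,0,0,0,54,-340,0,0,0,54,-340,0,0,0,54,-340,0,0,0,54,-340,0,0,0]'

```text
clock: 29.85
position: [0.5213, 0.1202, 0.1614]
ee_rot: [0.001, 0.707, 0.707, 0.001]
contact_force: [-0.5, 0.7, -0.1]
width: 0.054
gripper_force: 0.0
```

Run:
```python
from h import *
s=get_state();print(s["clock"],s["position"])
for c in ("top","wrist"):
  im=get_image(c); save(im,"end_"+c)
  for n,z in (("washer",.032),("nut_a",.04),("long_bolt",.023),("short_bolt",.022)):print(c,n,[(round(d['score'],2),ground(d['point'],im,z).round(3).tolist()) for d in find_in(n,im)])
  for n in ("washer_bin","nut_bin","bolt_box","tape","red_tin"):print(c,n,[(round(d['score'],2),ground(d['point'],im,0).round(3).tolist()) for d in place_of(n,im)])
a,b=(cv2.imread("pics/"+n).astype(int) for n in ("top0.png","end_top.png"))
# centroids of change per region
m=(np.abs(a-b).sum(2)>90).astype(np.uint8)
n,l,st,ce=cv2.connectedComponentsWithStats(m)
for i in range(1,n):
  if st[i,4]>25: print(ce[i].round(),st[i,4])
```

```text
29.85 [0.52128557 0.1202209  0.16135313]
top washer [(0.74, [0.466, 0.28]), (0.66, [0.624, 0.551]), (0.58, [0.51, 0.45]), (0.45, [0.455, 0.365]), (0.25, [0.588, 0.182])]
top nut_a [(0.4, [0.558, 0.16])]
top long_bolt [(0.46, [0.588, 0.287])]
top short_bolt [(0.51, [0.603, 0.33])]
top washer_bin [(0.56, [0.519, 0.454])]
top nut_bin [(0.87, [0.586, 0.181])]
top bolt_box [(0.82, [0.595, 0.313]), (0.45, [0.519, 0.461])]
top tape [(0.48, [0.528, 0.007])]
top red_tin [(0.7, [0.359, 0.42]), (0.32, [0.522, 0.006])]
wrist washer [(0.91, [0.478, 0.265])]
wrist nut_a [(0.91, [0.603, 0.157]), (0.59, [0.553, 0.155])]
wrist long_bolt []
wrist short_bolt []
wrist washer_bin [(0.39, [0.618, 0.154])]
wrist nut_bin [(0.59, [0.588, 0.171])]
wrist bolt_box []
wrist tape [(0.61, [0.527, 0.006])]
wrist red_tin []
[467. 277.] 27019
[273. 148.] 188
[316. 152.] 301
[295. 145.] 119
[361. 149.] 54
[365. 167.] 73
[228. 186.] 42
[238. 183.] 35
[237. 191.] 36
[454. 205.] 68
[301. 236.] 83
[453. 292.] 97
[364. 298.] 670
[458. 299.] 26
[379. 372.] 1971
```

Run:
```python
from h import *
a,b=(cv2.imread("pics/"+n,0).astype(np.float32) for n in ("top0.png","end_top.png"))
for n,(x0,x1,y0,y1) in dict(box=(264,330,122,176),box_left=(264,285,122,176),box_right=(308,328,122,176),nut=(325,385,125,190),wash=(205,258,140,230),tin=(225,280,238,278),tape=(408,442,166,202)).items():
    t=a[y0:y1,x0:x1]; r=cv2.matchTemplate(b[y0-25:y1+25,x0-25:x1+25],t,cv2.TM_CCOEFF_NORMED); _,v,_,p=cv2.minMaxLoc(r); print(n,v,p[0]-25,p[1]-25)
```

```text
box 0.9524310827255249 1 0
box_left 0.9721732139587402 1 0
box_right 0.9383313655853271 2 0
nut 0.9256187677383423 0 0
wash 0.9841348528862 0 0
tin 0.9959427714347839 0 0
tape 0.4773077070713043 21 2
```

```bash
python3 -c "
from rig import *
print(sign_off())"
```

```text
the job is handed in; nothing more can be done
None
```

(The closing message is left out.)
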